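# Stop the jig plate rocking

## Robot

A 6-joint arm with a two-finger parallel gripper is mounted at the origin on a cart in front of the work surface, level with it; the furniture and walls round the work are solid. World frame = base frame: x ahead of the robot, y to its left, z up, the work surface at z = 0. Lengths are in m, angles in rad, forces in N, time in s.
With the tool pointing down it reaches from about 0.35 to 0.875 m from the base axis. Payload 4.2 kg.
Tool frame: the origin (TCP) lies on the centre line of the jaws, within the pads' length; the fingertips stand 14 mm ahead of it and the grasp point (between the pads) lies 5 mm behind it; z points along the fingers, y is the line along which they close (so a half turn about z gives the same grasp; the last joint's range is limited). The gripper opens to 87 mm and grips with 3 to 60 N. Pads are 19 mm wide; open, the fingers measure 117 mm over their backs; the gripper's body (75 mm by 190 mm) begins 51 mm behind the grasp point.
Start: joints at [-1.043, 0.385, 0.008, 0, -1.194, -0.259], TCP at [0.166, -0.603, 0.237] pointing down, gripper open.
Joint ranges: [-3.14, 3.14], [-1.21, 2.06], [-1.07, 1.41], [-3.16, 2.05], [-2.99, -0.16], [-3.1, 3.1]. Speed limits (rad/s): [2.79, 2.79, 3.14, 3.14, 3.14, 3.14].

## Interface

Orientations are given as a unit quaternion [x, y, z, w].
In Python, from rig import env gives the robot as it stands. Calls block until the motion is done:
- env.reach(position, orientation): joint-space move of the TCP to a pose.
- env.move_linear(position, orientation=None, feed=0.15, guard=None): straight line of the TCP; orientation=None keeps the orientation; feed is the mean speed in m/s. With guard (N) it stops when the force on the tool has changed by that much, and returns True; else False.
- env.goto_joints(angles): joint-space move.
- env.open() and env.close_gripper(): open the fingers fully, or close them until they stop; the grip force is fixed at half the most.
- env.sleep(seconds).
- env.inverse_kinematics(position, orientation): joint angles nearest the present ones, or None.
- env.get_obs(): the state.
- env.read_camera(name): name is "scene" or "side" or "wrist"; returns the picture (400x640x3 uint8, red, green, blue); there is no depth.
- env.camera_info(name): a dict with "K" (3x3 intrinsics, pixels), "k1" (the pictures are not rectified: a ray, as slopes to the right and down, at radius r is drawn at 1 + k1 r^2 times it, then the intrinsics apply), "T" (4x4, takes a point from camera to world coordinates). Camera axes: x right, y down, z forward; pixel columns grow to the right and rows downward; lengths in m; the calibration is good to about 2 mm. A picture is of the moment at which its call begins: read the wrist's pose just before it. camera_info takes no time and is no camera call; for the wrist camera it gives the pose at the moment of the call.
A pose or a line that the arm cannot do raises env.MotionError and nothing moves.
- env.hand_in(): hands the job in; it is judged then, once.
The state is a dict: "clock": time; "qpos": joint angles; "qvel": joint speeds; "joint_efforts": joint torques, N m; "tcp_pos": TCP position; "tcp_rot": TCP orientation; "ft_force": force on the tool from outside, world axes, zero at the start; "torque": the same for the moment, N m; "opening": opening from 0.0 (shut) to 1.0 (fully open); "grip_force": force on a finger pad.
Only numpy, scipy, OpenCV 4.12 (cv2) and the standard library are available. Lean on these libraries where they do the work, as an engineer would, in place of code of your own. Each camera call takes 0.05 s, during which the arm holds its last target. There are 200 camera calls.

## Task

The square aluminium jig plate rocks: one of its four corners gives when pushed down. Press the corners one at a time with the fingertips until you find and push down the one that gives, then press the raised shim leaf beside that corner down flat, and leave the other three leaves standing. Only touch and press: do not lift the plate or shift it, and leave the tools lying around alone.

Things in the scene. Friction and masses are not known exactly. Their poses are not given: they have to be found in the camera images.
- base: grey steel base of the jig, fixed: a 150 x 150 x 8 mm slab with four 40 mm wide tongues, one per corner, reaching 120 mm out from its centre. Origin: centre of its underside, on the bench top; z up; turned any way round. Four feet that look alike carry the plate; a lug in the middle of each side keeps the plate from sliding and ends 5 mm below its top face
- plate: bare aluminium jig plate, 140 x 140 x 10 mm, about 1 kg, loose on four feet, underside 22 mm and top face 32 mm above the bench, two low dark rails in its middle (64 mm long, 7 mm high). Origin: centre of its underside; axes as the base. One corner tips down 5 mm to a hard stop under 1 to 3 N and springs back; the others do not give. Nothing shows which
- corner_1 (a point): the spot to press at corner 1 of the plate: on its top face, 16 mm in from both edges (54 mm from the plate's centre along each axis), 32 mm above the bench. Corners 1 to 4 (and their shims) follow one another counter-clockwise seen from above
- corner_2 (a point): the spot to press at corner 2 of the plate: on its top face, 16 mm in from both edges (54 mm from the plate's centre along each axis), 32 mm above the bench. Corners 1 to 4 (and their shims) follow one another counter-clockwise seen from above
- corner_3 (a point): the spot to press at corner 3 of the plate: on its top face, 16 mm in from both edges (54 mm from the plate's centre along each axis), 32 mm above the bench. Corners 1 to 4 (and their shims) follow one another counter-clockwise seen from above
- corner_4 (a point): the spot to press at corner 4 of the plate: on its top face, 16 mm in from both edges (54 mm from the plate's centre along each axis), 32 mm above the bench. Corners 1 to 4 (and their shims) follow one another counter-clockwise seen from above
- shim_1_end (a point): point on the upper face of the shim leaf of corner 1, 30 mm out from its hinge and 10 mm from its outer end, with three fine ribs. When the leaf lies flat this point is 14 mm above the bench and 105 mm out from the centre of the base (square to the plate's edge; 38 mm from that edge's middle towards corner 1); it is 29 mm high when the leaf stands at 0.55 rad
- shim_2_end (a point): point on the upper face of the shim leaf of corner 2, 30 mm out from its hinge and 10 mm from its outer end, with three fine ribs. When the leaf lies flat this point is 14 mm above the bench and 105 mm out from the centre of the base (square to the plate's edge; 38 mm from that edge's middle towards corner 2); it is 29 mm high when the leaf stands at 0.55 rad
- shim_3_end (a point): point on the upper face of the shim leaf of corner 3, 30 mm out from its hinge and 10 mm from its outer end, with three fine ribs. When the leaf lies flat this point is 14 mm above the bench and 105 mm out from the centre of the base (square to the plate's edge; 38 mm from that edge's middle towards corner 3); it is 29 mm high when the leaf stands at 0.55 rad
- shim_4_end (a point): point on the upper face of the shim leaf of corner 4, 30 mm out from its hinge and 10 mm from its outer end, with three fine ribs. When the leaf lies flat this point is 14 mm above the bench and 105 mm out from the centre of the base (square to the plate's edge; 38 mm from that edge's middle towards corner 4); it is 29 mm high when the leaf stands at 0.55 rad
- shim_1 (a joint): hinge of the shim leaf beside corner 1 (the leaf nearest to it): steel, 24 wide, 40 long, 4 mm thick, standing out from the plate's edge, hinged 5 mm outside that edge, 12 mm above the bench, axis along the edge. 0 rad = flat; 0.5 to 0.6 at the start, outer end up. Stiff hinge, stays as left; about 4 N down on the ribs moves it. Flat, its inner lip packs the gap under that corner
- shim_2 (a joint): hinge of the shim leaf beside corner 2 (the leaf nearest to it): steel, 24 wide, 40 long, 4 mm thick, standing out from the plate's edge, hinged 5 mm outside that edge, 12 mm above the bench, axis along the edge. 0 rad = flat; 0.5 to 0.6 at the start, outer end up. Stiff hinge, stays as left; about 4 N down on the ribs moves it. Flat, its inner lip packs the gap under that corner
- shim_3 (a joint): hinge of the shim leaf beside corner 3 (the leaf nearest to it): steel, 24 wide, 40 long, 4 mm thick, standing out from the plate's edge, hinged 5 mm outside that edge, 12 mm above the bench, axis along the edge. 0 rad = flat; 0.5 to 0.6 at the start, outer end up. Stiff hinge, stays as left; about 4 N down on the ribs moves it. Flat, its inner lip packs the gap under that corner
- shim_4 (a joint): hinge of the shim leaf beside corner 4 (the leaf nearest to it): steel, 24 wide, 40 long, 4 mm thick, standing out from the plate's edge, hinged 5 mm outside that edge, 12 mm above the bench, axis along the edge. 0 rad = flat; 0.5 to 0.6 at the start, outer end up. Stiff hinge, stays as left; about 4 N down on the ribs moves it. Flat, its inner lip packs the gap under that corner
- multimeter: hand-held yellow and dark grey meter, 138 x 68 x 39 mm, loose on the bench, a bystander; origin: centre of its underside
- adapter_1: white plug adapter, 56 x 44 x 30 mm, loose on the bench, a bystander; origin: centre of its underside
- screwdriver_1: screwdriver with a yellow handle, 204 mm long, 25 mm thick, loose on the bench, a bystander; origin: centre of its underside

How it is judged:
By the outcome, as a careful person would: the job done as asked, in the order asked, and still so for the second after the job is handed in, with the robot touching nothing.
It also fails if it takes over 51 s, if anything falls off the work surface, if the arm or the gripper's body presses on something with over 40 N, if the wrist force passes 120 N, or if a joint passes its speed limit or range.

## Working session

There is one attempt and no reset: what is moved stays moved. The work goes in short steps, each a Python script; the robot and the scene stay as the last script left them, time stands still between calls to the robot, and variables do not carry over. Pictures are saved under pics/ and viewed, at most 10 in all, crops included, and the job is handed in when it is done.

```bash
mkdir -p pics
python3 - <<'E'
from rig import env
import cv2,numpy as np
for n in("scene","side"):
    im=env.read_camera(n); cv2.imwrite(f"pics/{n}0.png",im[:,:,::-1]); i=env.camera_info(n); print(n,i["K"],i["k1"],np.round(i["T"],4))
print(env.get_obs())
E
```

```text
scene [[434.19985431   0.         320.83063893]
 [  0.         434.19985431 212.04438388]
 [  0.           0.           1.        ]] -0.09990705018282445 [[-0.9013 -0.3144  0.2979  0.1374]
 [-0.4327  0.6836 -0.5877  0.6428]
 [-0.0189 -0.6587 -0.7522  1.0446]
 [ 0.      0.      0.      1.    ]]
side [[390.55095837   0.         327.83514093]
 [  0.         390.55095837 195.1364436 ]
 [  0.           0.           1.        ]] -0.030529102137151515 [[-0.9831 -0.101   0.1526  0.3819]
 [-0.1829  0.5558 -0.811   0.7115]
 [-0.0029 -0.8252 -0.5649  0.6291]
 [ 0.      0.      0.      1.    ]]
{'clock': 0.1, 'qpos': array([-1.04340392e+00,  3.85478239e-01,  6.75938949e-03, -4.10685611e-04,
       -1.19399041e+00, -2.58629500e-01]), 'qvel': array([ 0.00041983, -0.00031591,  0.00564939,  0.00013912,  0.00156763,
       -0.00035691]), 'joint_efforts': array([ 3.74866268e-04, -3.91689992e+01,  1.87934965e+01,  4.23188299e+00,
        1.34521487e-02, -6.91661307e-05]), 'tcp_pos': array([ 0.16585651, -0.60206555,  0.23557221]), 'tcp_rot': array([-1.33902246e-01,  9.90994065e-01,  9.56641757e-04, -1.89986569e-04]), 'ft_force': array([ 0.27375605,  0.7955874 , -0.27316195]), 'torque': array([ 0.02436555,  0.02822119, -0.01636268]), 'grip_force': 0.0, 'opening': 1.0006570541221576}
```

View pics/scene0.png

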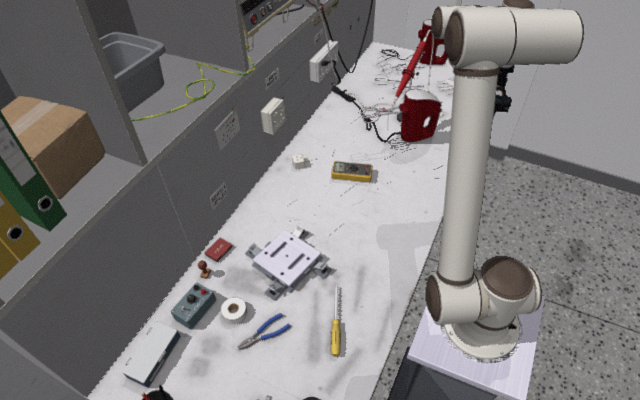

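The scene picture shows the plate at about (287, 258), with the screwdriver at (337, 325) and the meter at (352, 172). I'll enlarge both views.

```bash
cat > h.py <<'E'
import numpy as np,cv2
from rig import env
def ray2plane(n,uv,z,info=None):
    i=info or env.camera_info(n); K=np.array(i["K"]);T=np.array(i["T"])
    p=cv2.undistortPoints(np.array(uv,float).reshape(-1,1,2),K,np.array([i["k1"],0,0,0,0.])).reshape(-1,2)
    d=np.c_[p,np.ones(len(p))]@T[:3,:3].T
    return T[:3,3]+d*((z-T[2,3])/d[:,2])[:,None]
E
python3 - <<'E'
import cv2
from h import *
a=cv2.imread("pics/scene0.png")[215:305,230:345]; cv2.imwrite("pics/c1.png",cv2.resize(a,None,fx=6.5,fy=6.5,interpolation=cv2.INTER_CUBIC))
print(ray2plane("scene",[[287,258]],.032))
E
```

```text
[[0.55076207 0.04861829 0.032     ]]
```

View pics/c1.png

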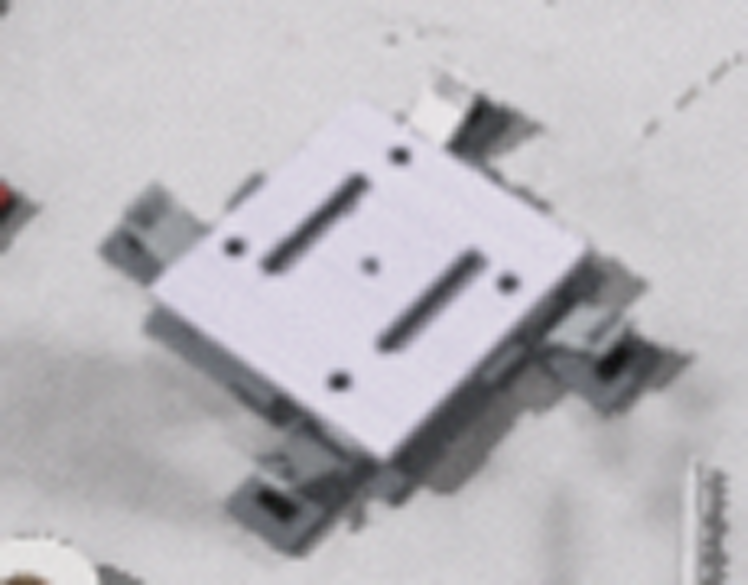

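View pics/side0.png

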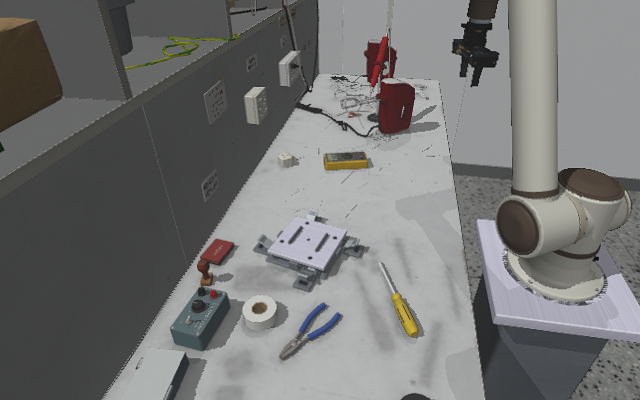

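```bash
cat >> h.py <<'E'
def square(P):
    "centre, yaw from 4 corners in order"
    P=P[:,:2]; c=P.mean(0); a=np.arctan2(*(P-c).T[::-1])
    yaw=np.angle(np.mean(np.exp(4j*(a-np.pi/4))))/4
    return c,yaw,np.linalg.norm(P-np.roll(P,1,0),axis=1)
def down(yaw):  # tool z down, tool x at yaw
    from scipy.spatial.transform import Rotation as R
    return (R.from_euler('z',yaw)*R.from_euler('x',np.pi)).as_quat()
E
python3 - <<'E'
from h import *
u=np.array([[357,100],[587,245],[382,460],[152,290]])/6.5+[230,215]
c,y,l=square(ray2plane("scene",u,.032)); print(c,y,l)
o=env.get_obs()
from scipy.spatial.transform import Rotation as R
print(R.from_quat(o['tcp_rot']).as_matrix().round(2)); i=env.camera_info("wrist");print(i["K"][0],np.round(i["T"],3), o['tcp_pos'])
# candidates
for k in range(4):
    yy=y+k*np.pi/2
    for z in (.3,.1): print(k,z,env.inverse_kinematics([*c,z],down(yy)))
E
```

```text
[0.55378729 0.04402548] -0.2267926965147588 [0.13526371 0.13515585 0.13879529 0.13674301]
[[-0.96 -0.27 -0.  ]
 [-0.27  0.96  0.  ]
 [ 0.    0.   -1.  ]]
[281.88304906   0.         323.61824538] [[-0.265  0.92   0.29   0.086]
 [ 0.964  0.252  0.082 -0.624]
 [ 0.002  0.301 -0.954  0.384]
 [ 0.     0.     0.     1.   ]] [ 0.16585651 -0.60206555  0.23557221]
0 0.3 [ 3.71105216e-01  2.27208240e-01 -5.76122250e-02  4.44089210e-16
 -1.28597586e+00  9.72898414e-01]
0 0.1 [ 3.71105216e-01  4.05940854e-01 -3.42809394e-01  4.44089210e-16
 -8.22046079e-01  9.72898414e-01]
1 0.3 [ 0.37110522  0.22720824 -0.05761223  0.         -1.28597586  2.54369474]
1 0.1 [ 0.37110522  0.40594085 -0.34280939  0.         -0.82204608  2.54369474]
2 0.3 [ 3.71105216e-01  2.27208240e-01 -5.76122250e-02 -4.44089210e-16
 -1.28597586e+00 -2.16869424e+00]
2 0.1 [ 3.71105216e-01  4.05940854e-01 -3.42809394e-01 -4.44089210e-16
 -8.22046079e-01 -2.16869424e+00]
3 0.3 [ 0.37110522  0.22720824 -0.05761223  0.         -1.28597586 -0.59789791]
3 0.1 [ 0.37110522  0.40594085 -0.34280939  0.         -0.82204608 -0.59789791]
```

Run:
```python
from h import *
c=[.5538,.044]; y=-.2268+1.5*np.pi
env.reach([*c,.22],down(y)); env.close_gripper(); env.sleep(.2)
i=env.camera_info("wrist"); im=env.read_camera("wrist"); np.savez("w.npz",**{k:i[k] for k in("K","k1","T")})
cv2.imwrite("pics/w1.png",im[:,:,::-1]); o=env.get_obs(); print(o['clock'],o['tcp_pos'],o['opening'],o['ft_force'])
cv2.imwrite("pics/w1b.png",cv2.resize(im[:,:,::-1],(800,500),interpolation=cv2.INTER_CUBIC))
```

```text
4.5417 [0.55381175 0.04400147 0.21999232] 0.004823872878009279 [-0.11001961  0.08413456  0.07944444]
```

View pics/w1b.png

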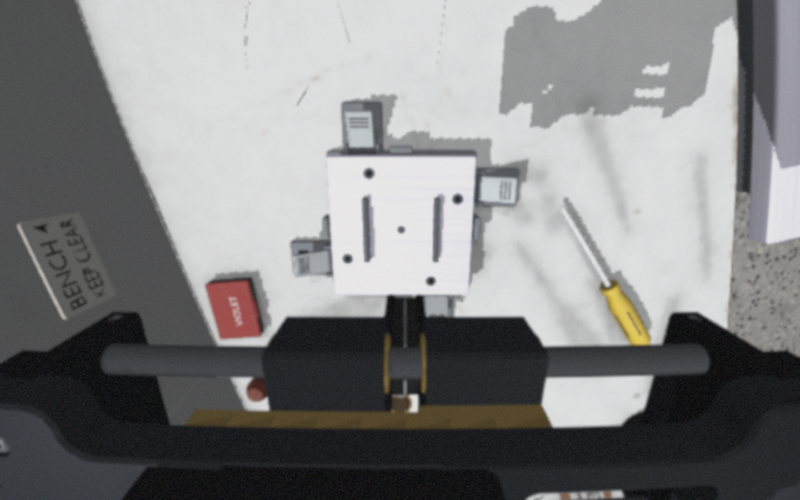

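Run:
```python
from h import *
w=dict(np.load("w.npz"))
im=cv2.imread("pics/w1.png"); cv2.imwrite("pics/w1c.png",cv2.resize(im[70:255,220:430],None,fx=3.2,fy=3.2,interpolation=cv2.INTER_CUBIC))
u=(np.array([[328,154],[475,154],[470,296],[333,294]])+.5)/1.25-.5
print(square(ray2plane(0,u,.032,w)),ray2plane(0,(np.array([[401,229.5]])+.5)/1.25-.5,.032,w))
```

```text
(array([0.55671837, 0.04031438]), np.float64(-0.23254483960112915), array([0.14038366, 0.13563768, 0.14258549, 0.14255744])) [[0.55740444 0.04105794 0.032     ]]
```

View pics/w1c.png

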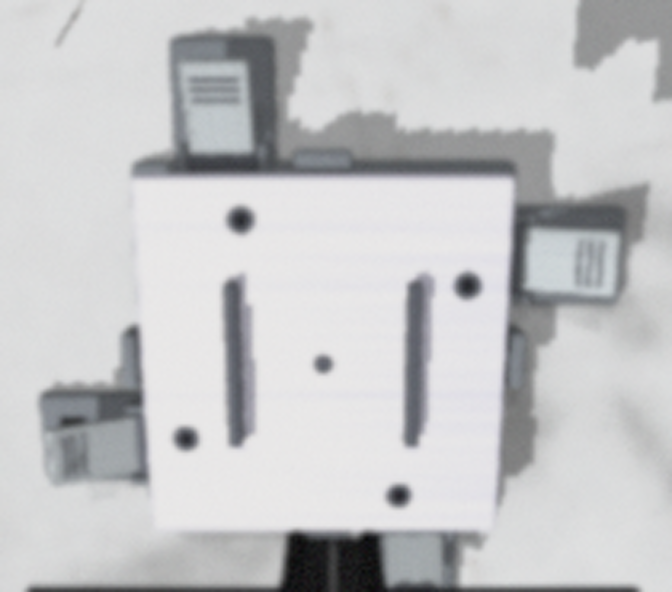

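```bash
cat >> h.py <<'E'
def locate():
    w=dict(np.load("w.npz")); f=lambda a:(np.array(a)+.5)/3.2-.5+[220,70]
    c,y,l=square(ray2plane(0,f([[134,176],[516,177],[494,531],[155,530]]),.032,w))
    return c,y,l,ray2plane(0,f([[215,90],[590,263],[70,452]]),.029,w)[:,:2]
def frame(y,k):
    a=y+k*np.pi/2; return np.array([np.cos(a),np.sin(a)]),np.array([-np.sin(a),np.cos(a)])
E
cat > press.py <<'E'
from h import *
c,y,l,r=locate(); q=down(y+1.5*np.pi); print(c,y,l)
for p in r:
    for k in range(4):
        n,t=frame(y,k)
        if (p-c)@n>.08: print(k,"rib n,t",(p-c)@n,(p-c)@t)
for k in range(4):
    n,t=frame(y,k); p=c+.054*n+.054*t
    env.move_linear([*p,.062],q,feed=.12) if k else env.reach([*p,.065],q)
    env.sleep(.2); f0=env.get_obs()['ft_force'][2]
    g=env.move_linear([*p,.014+.022],q,feed=.02,guard=6)
    o=env.get_obs(); z=o['tcp_pos'][2]-.014
    print(k,p,g,"tip z",z,"F",o['ft_force'][2]-f0,"t",o['clock'],flush=True)
    env.move_linear([*p,.062],q,feed=.1)
    if z<.0295: print("GIVES",k); break
E
python3 press.py
```

```text
[0.55683938 0.04092805] -0.23085259635852018 [0.13884713 0.13791497 0.13889154 0.13768672]
3 rib n,t 0.09893038897267926 0.03905851871935287
2 rib n,t 0.09931052261115303 0.03843119994072238
0 rib n,t 0.10167483689237658 0.037121775233107765
0 [0.62176246 0.08113991] True tip z 0.03234849102684508 F 3.5013386458380755 t 6.4
1 [0.51662752 0.10585113] True tip z 0.03239376789269347 F 5.091735222322255 t 8.7917
2 [0.49191631 0.00071619] True tip z 0.032272419260509826 F 5.3639182330109225 t 11.1833
3 [ 0.59705125 -0.02399503] True tip z 0.028411402992314705 F 2.2626411789379026 t 13.675
GIVES 3
```

Corner k=3 gives (it went 4 mm lower). I'll push it again more firmly to be sure it reaches the stop, then press its leaf.

```bash
cat > p2.py <<'E'
from h import *
c,y,l,r=locate(); q=down(y+1.5*np.pi); n,t=frame(y,3)
p=c+.054*n+.054*t
def st(s): env.sleep(.15); o=env.get_obs(); print(s,o['tcp_pos'][2]-.014,o['ft_force'],o['clock'],flush=True)
env.move_linear([*p,.053],q,feed=.05); st("above")
print(env.move_linear([*p,.038],q,feed=.02,guard=12)); st("down")
env.move_linear([*p,.075],q,feed=.1)
s=c+.105*n+.038*t
env.move_linear([*s,.075],q,feed=.12); st("over leaf")
print(env.move_linear([*s,.0135+.014],q,feed=.03,guard=25)); st("leaf")
env.move_linear([*s,.1],q,feed=.1)
v=c
env.move_linear([*v,.22],q,feed=.2); env.sleep(.2); st("view")
im=env.read_camera("wrist")[:,:,::-1]; sc=env.read_camera("scene")[:,:,::-1]; sd=env.read_camera("side")[:,:,::-1]
f=lambda a:cv2.resize(a,(400,300),interpolation=cv2.INTER_CUBIC)
cv2.imwrite("pics/after.png",np.vstack([np.hstack([f(im[60:262,200:470]),f(sd[195:300,240:380])]),np.hstack([f(sc[215:305,230:350]),f(sd)])]))
E
python3 p2.py
```

```text
above 0.03877779514203548 [-0.1479481   0.04211855  0.87978361] 14.5083
True
down 0.028361953033931617 [-1.13430081  0.62047018  4.66189201] 15.2417
over leaf 0.061085904335645244 [ 0.94299239 -0.44674718  0.07998033] 16.4667
False
leaf 0.0143106589089674 [-1.7629234  -3.54425048  7.17999268] 18.35
view 0.205476831981342 [ 0.21336011 -0.29569793  0.37416379] 20.5417
```

View pics/after.png

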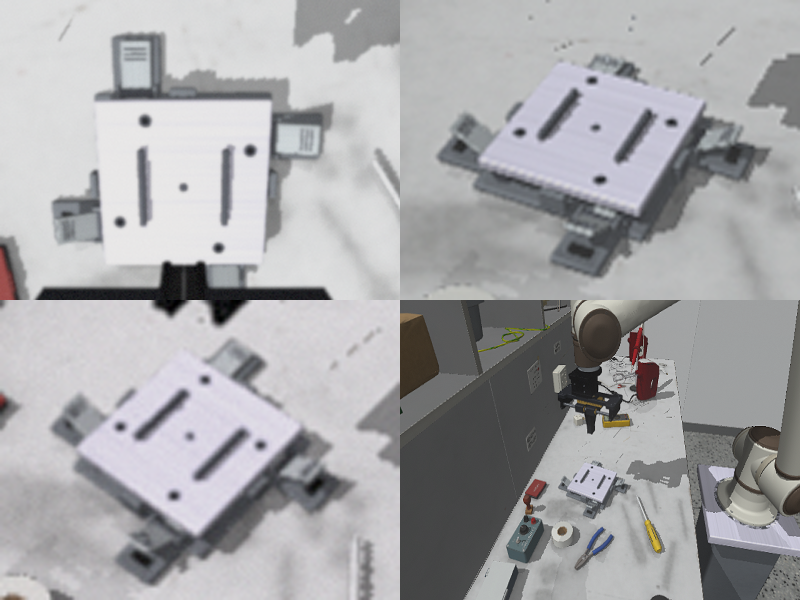

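The top leaf in the wrist crop, at (137, 60), now looks flat. The other three still stand and the plate is in place. I'll press the leaf once more, firmly, to seat it and check its height, then retreat.

```bash
cat > p3.py <<'E'
from h import *
c,y,l,r=locate(); q=down(y+1.5*np.pi); n,t=frame(y,3); s=c+.105*n+.038*t
def st(s): o=env.get_obs(); print(s,o['tcp_pos'][2]-.014,o['ft_force'],o['clock'],flush=True)
env.move_linear([*s,.05],q,feed=.2); env.sleep(.1); st("above")
print(env.move_linear([*s,.014+.009],q,feed=.02,guard=3)); st("touch")
print(env.move_linear([*s,.014+.009],q,feed=.02,guard=18)); st("pressed")
env.move_linear([*s,.1],q,feed=.1)
env.move_linear([*c,.22],q,feed=.2); env.sleep(.2); st("up")
im=env.read_camera("wrist")[:,:,::-1]
cv2.imwrite("pics/after2.png",cv2.resize(im[70:255,220:430],None,fx=3,fy=3,interpolation=cv2.INTER_CUBIC))
E
python3 p3.py
```

```text
above 0.03724158690724289 [-0.41274987  0.57942204  0.44583396] 21.9583
True
touch 0.014315410545413998 [-0.84875978 -0.30188132  4.82437298] 22.9583
True
pressed 0.014275920005517062 [-1.43753532  0.19765877  6.61609122] 23.1667
up 0.20492596328807489 [-0.1186933  -0.0974526  -0.25471306] 25.2083
```

View pics/after2.png

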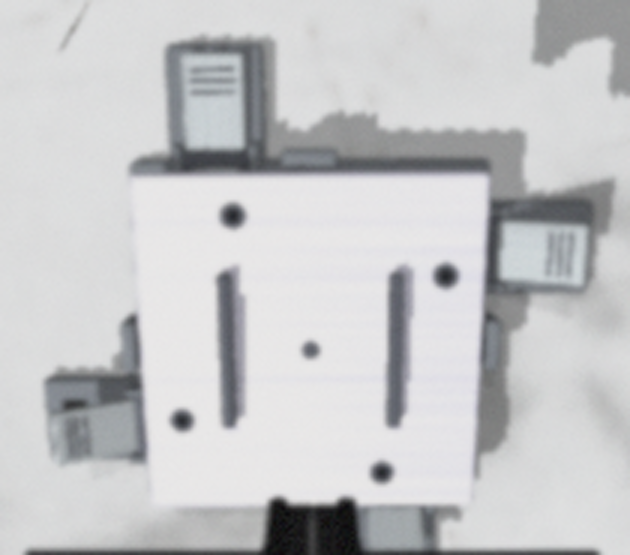

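The leaf stops hard at 14.3 mm, so it is flat, and it stayed down. The picture shows it flat at (215, 100), the other leaves standing and the plate unmoved.

```bash
python3 -c "
from rig import env
print(env.hand_in())"
```

```text
the job is handed in; nothing more can be done
None
```

I found the corner that gives and pushed it down to its stop, pressed the leaf beside it flat, left the other three leaves standing with the plate in place, and handed the job in at about 25 s.

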